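# Level the smithy's balance rack

## Task

Hang the red-tabbed hammer blank in the red-collared seat on the left arm of the balance rack, easing its weight onto the bar so that the bar never drops, swings fast or is pressed down beyond where the weight takes it. Then hang the yellow-tabbed drift blank on the yellow band near the post on the right arm and let go of it there, and after that slide it outward along the bar, without lifting it off and without pushing on the bar itself, until the bar stays level. Leave both hanging and still, and do not disturb the other things on the bench.

Things in the scene. Friction and masses are not known exactly. Their poses are not given: they have to be found in the camera images.
- rack: Fixed balance rack: foot plate 130 x 150 mm, 14 mm thick, with an 18 mm wide post and a fork (32 mm through in x) that reaches 209 mm above the bench and carries the pivoting bar. Origin under the foot's centre; x points across the bar, away from the robot; y along the level bar towards its left arm.
- rack_pivot (a point): Centre of the bar's pivot, 200 mm above the bench, axes as the rack. The bar is a steel flat on edge, 440 mm long (220 each arm), 8 mm thick, 20 mm tall, centred on the pivot: top edge 10 mm above it when level. Only collars stand above the top edge: by 7 mm, 6 mm thick, 14 mm across: dark ones 216 mm out at both ends, two red ones at the seat.
- beam (a joint): Tilt of the bar in rad: 0 level, positive = left arm down. A centring spring of 2.0 N m/rad makes the tilt proportional to the imbalance; damping 0.09 N m s/rad (swings die in 0.5 s); stops at +-0.42. The hammer blank alone tilts it 0.15 to 0.27. More than 0.33, or faster than 1.1 rad/s, counts as forced or dropped. Level = within 0.025.
- red_seat (a point): Seat for the hammer blank: point on the bar's top edge, 140 mm from the pivot on the left arm, midway between two red collars that leave 22 mm free along the bar. Moves with the bar: y along the bar to its left end, z up out of the top edge.
- yellow_band (a point): Middle of a 26 mm long yellow band on the bar's top edge, 50 mm from the pivot on the right arm; moves with the bar, axes as red_seat (outward here is -y). The edge is plain out to the end collar, so a hanger can slide on it. First hang the drift blank with its hook's middle within 15 mm of this point. It levels the bar somewhere 80 to 200 mm from the pivot.
- hammer_blank: Rectangular dark steel blank 54 x 30 x 27 mm, 0.25 to 0.37 kg (unknown), standing upright, with a rigid hook hanger 14 mm wide in y on top. Origin under its centre, z up. A 6 mm stem on the -x side rises to the crown (6 mm thick, 25 mm in x, underside at height 92 mm). A 6 mm lip on the +x side hangs 18 mm below the crown's underside, its end flared 3 mm outward.
- hammer_hook (a point): Centre of the crown's underside, 92 mm above the hammer blank's origin: rests on the bar's top edge. Axes as the blank. The slot below it is 13 mm wide in x. Between the lip's end and the blank the hook is open to +x over 45 mm of height: lift the lip above the bar's top edge, move the hook in +x over the bar, then down. Friction on the bar about 0.5 to 0.7.
- hammer_tab (a point): Middle of the red grip tab above the hammer blank's crown, 125 mm above the origin. The tab is 20 mm in x, 12 mm in y, from 98 to 145 mm above the origin: pinch it across y from above.
- drift_blank: Round dark steel blank, 44 mm diameter, 29 mm tall, 0.26 to 0.38 kg (unknown), standing upright, with the same hook hanger as the hammer blank (same sizes and axes) but a yellow tab. Origin under its centre.
- drift_hook (a point): Centre of the crown's underside in the drift blank's hook, 92 mm above its origin.
- drift_tab (a point): Middle of the yellow grip tab of the drift blank, 125 mm above the origin, sizes as the red one. Pushed sideways here, the hanging blank leans a little as it slides and hangs plumb again when free; on the tilted bar it may swing a few mm for some seconds.
- cross_hammer: Bystander: hammer 260 mm long with wooden handle, lying along its x. Leave alone.
- wire_brush: Bystander: brush 200 mm long, lying along its x. Leave alone.
- spanner: Bystander: steel spanner 180 mm long, lying along its x. Leave alone.
- oil_can: Bystander: red oil can, 60 mm diameter, 120 mm tall with thin spout; origin under its centre. Leave alone.
- wax_tin: Bystander: green tin with steel lid, 70 mm diameter, 60 mm tall; origin under its centre. Leave alone.
- offcut: Bystander: steel offcut 70 x 30 x 20 mm; origin under its centre. Leave alone.
There are look-alikes about, which are no part of the job. What is shaped like the hammer_blank but blue is not meant.

How it is judged (in metres and radians):
On the way, in this order (a step that is already met when the one before it is completed fails the run):
1. the hammer blank hangs in the red seat, let go (y of hammer_hook in the frame of red_seat between -0.012 and 0.012 m and z of hammer_hook in the frame of red_seat between -0.006 and 0.006 m and x of hammer_hook in the frame of red_seat between -0.008 and 0.008 m and contact force between hammer_blank and the fingers below 0.1 N and value of joint beam above 0.1 rad), for 0.3 s.
2. the drift blank hangs on the yellow band (within 16 mm of its middle), let go (y of hammer_hook in the frame of red_seat between -0.012 and 0.012 m and z of hammer_hook in the frame of red_seat between -0.006 and 0.006 m and x of hammer_hook in the frame of red_seat between -0.008 and 0.008 m and z of drift_hook in the frame of yellow_band between -0.006 and 0.006 m and x of drift_hook in the frame of yellow_band between -0.008 and 0.008 m and y of drift_hook in the frame of yellow_band between -0.016 and 0.016 m and contact force between drift_blank and the fingers below 0.1 N), for 0.3 s.
3. the drift blank slides outward past the band with its hook still resting on the bar (20 to 40 mm outward of the band's middle) (z of drift_hook in the frame of yellow_band between -0.006 and 0.006 m and x of drift_hook in the frame of yellow_band between -0.008 and 0.008 m and y of drift_hook in the frame of yellow_band between -0.04 and -0.02 m), for 0.05 s.
At the end, for the whole second after the job is handed in: The hammer blank hangs in the red seat (within 12 mm), the drift blank hangs on the right arm outward of the yellow band, both hooks rest on the bar's top edge (within 6 mm), the bar is level within 0.025 rad, and everything is still (y of hammer_hook in the frame of red_seat between -0.012 and 0.012 m and z of hammer_hook in the frame of red_seat between -0.006 and 0.006 m and x of hammer_hook in the frame of red_seat between -0.008 and 0.008 m and z of drift_hook in the frame of yellow_band between -0.006 and 0.006 m and x of drift_hook in the frame of yellow_band between -0.008 and 0.008 m and y of drift_hook in the frame of yellow_band between -0.165 and -0.02 m and value of joint beam between -0.025 and 0.025 rad and velocity of joint beam between -0.05 and 0.05 rad/s and linear speed of each of hammer_blank, drift_blank below 0.03 m/s); the robot touches nothing.
It fails at once if the bar is tilted beyond 0.33 rad (value of joint beam above 0.33 rad or value of joint beam below -0.33 rad).
It fails at once if the bar drops or swings faster than 1.1 rad/s (velocity of joint beam above 1.1 rad/s or velocity of joint beam below -1.1 rad/s).
It fails at once if the robot pushes on the bar itself with more than 4 N (contact force between the fingers and beam above 4 N).
It fails at once if a hanger is forced against the bar with more than 15 N (contact force between any of hammer_blank, drift_blank and beam above 15 N).
It fails at once if a bystander is moved more than 25 mm (distance of any of cross_hammer, wire_brush, spanner, oil_can, wax_tin, offcut from where it was at the start of the episode above 0.025 m).
It also fails if it takes over 72 s, if anything falls off the work surface, if the arm or the gripper's body presses on something with over 40 N, if the wrist force passes 120 N, or if a joint passes its speed limit or range.

## Robot

A 6-joint arm with a two-finger parallel gripper is mounted at the origin on the work surface. World frame = base frame: x ahead of the robot, y to its left, z up, the work surface at z = 0. Lengths are in mm, angles in rad, forces in N, time in s.
With the tool pointing down it reaches from about 275 to 825 mm from the base axis. Payload 5.2 kg.
Tool frame: the origin (TCP) lies at the very end of the fingers, on their centre line; the grasp point (between the pads) lies 19 mm behind it; z points along the fingers, y is the direction in which the jaws open and shut (so a half turn about z gives the same grasp; the last joint's range is limited). The gripper opens to 93 mm and grips with 3 to 60 N. Pads are 15 mm wide; open, the fingers measure 128 mm over their backs; the gripper's body (75 mm by 188 mm) begins 65 mm behind the grasp point.
Start: joints at [-0.203, 0.259, 1.535, -0, 1.348, -0.203], TCP at [550.004, 0.023, 187.653] pointing down, gripper open.
Joint ranges: [-3.14, 3.14], [-0.91, 2.08], [0.19, 2.58], [-1.22, 4.36], [0.22, 2.71], [-3.12, 3.12]. Speed limits (rad/s): [2.57, 2.57, 3.14, 3.14, 3.14, 3.14].

## Interface

Orientations are given as [roll, pitch, yaw] about the fixed x, y, z axes, in that order (R = Rz(yaw) Ry(pitch) Rx(roll)).
In Python, from bench import robot gives the robot as it stands. The module is installed in compiled form; this text tells all that it offers. Calls block until the motion is done:
- robot.move_ptp(position, orientation): joint-space move of the TCP to a pose.
- robot.move_linear(position, ori=None, speed=150, f_stop=None): straight line of the TCP; ori=None keeps the orientation; speed is the mean speed in mm/s. With f_stop (N) it stops when the force on the tool has changed by that much, and returns True; else False.
- robot.move_j(angles): joint-space move.
- robot.move_gripper(opening): opening from 0.0 (shut) to 1.0 (fully open); the grip force is fixed at half the most; returns when the fingers have stopped.
- robot.sleep(seconds).
- robot.inverse_kinematics(position, orientation): joint angles nearest the present ones, or None.
- robot.get_image(name): name is "scene" or "side" or "wrist"; returns a dict with "img" (420x560x3 uint8, blue, green, red), "fovy" (degrees; the focal length in pixels is half the picture's height over the tangent of half this angle, whatever the lens; pixels are square), "cx", "cy" (the principal point, pixels), "k1" (the pictures are not rectified: a ray, as slopes to the right and down, at radius r is drawn at 1 + k1 r^2 times it, then the intrinsics apply), "eye" and "orientation" of the camera in the world. Camera axes: x right, y down, z forward; pixel columns grow to the right and rows downward; lengths in mm; the calibration is good to about 2 mm. A picture is of the moment at which its call begins. There is no depth.
A pose or a line that the arm cannot do raises robot.MotionError and nothing moves.
- robot.hand_in(): hands the job in, once; it reports no verdict.
Readings, each from a call of its own:
- robot.current_t(): time.
- robot.current_qpos(): joint angles.
- robot.current_joint_vel(): joint speeds.
- robot.current_joint_efforts(): joint torques, N m.
- robot.current_tcp_pos(): TCP position.
- robot.current_eef_rot(): TCP orientation.
- robot.current_contact_force(): force on the tool from outside, world axes, zero at the start.
- robot.current_ft_torque(): the same for the moment, N m.
- robot.current_gripper_width(): opening from 0.0 (shut) to 1.0 (fully open).
Only numpy, scipy, OpenCV 4.12 (cv2) and the standard library are available. Lean on these libraries where they do the work, as an engineer would, in place of code of your own. Each camera call takes 0.05 s, during which the arm holds its last target.

## Working session

There is one attempt and no reset: what is moved stays moved. The work goes in short steps, each a Python script; the robot and the scene stay as the last script left them, time stands still between calls to the robot, and variables do not carry over. Pictures are saved under pics/ and viewed, and the job is handed in when it is done.

```bash
mkdir -p pics; ls
cat > h.py <<'E'
import numpy as np, cv2
from scipy.spatial.transform import Rotation as Rn
from bench import robot
def grab(n,save=None):
    d=robot.get_image(n)
    d['img']=np.array(d['img'])
    if save: cv2.imwrite('pics/'+save+'.png',d['img'])
    return d
def Rc(d):
    o=np.array(d['orientation'])
    return o if o.shape==(3,3) else Rn.from_euler('xyz',o).as_matrix()
def K(d):
    h=d['img'].shape[0]; f=h/2/np.tan(np.radians(d['fovy'])/2)
    return np.array([[f,0,d['cx']],[0,f,d['cy']],[0,0,1.]])
def ray(d,u,v):
    p=cv2.undistortPoints(np.array([[[u,v]]],float),K(d),np.array([d['k1'],0,0,0.]))[0,0]
    r=Rc(d)@np.array([p[0],p[1],1.]); return np.array(d['eye'],float),r/np.linalg.norm(r)
def onz(d,u,v,z):
    e,r=ray(d,u,v); return e+r*(z-e[2])/r[2]
def onx(d,u,v,x):
    e,r=ray(d,u,v); return e+r*(x-e[0])/r[0]
def tri(obs):
    A=np.zeros((3,3));b=np.zeros(3);L=[]
    for d,u,v in obs:
        e,r=ray(d,u,v);P=np.eye(3)-np.outer(r,r);A+=P;b+=P@e;L.append((e,P))
    x=np.linalg.solve(A,b); return x,[round(float(np.linalg.norm(P@(x-e))),1) for e,P in L]
def proj(d,p):
    R=Rc(d);q=R.T@(np.array(p,float)-np.array(d['eye']));
    s=q[:2]/q[2];s=s*(1+d['k1']*(s@s));k=K(d);return k[0,0]*s+k[:2,2]
E
python3 - <<'E'
from h import *
for n in ['scene','side','wrist']:
    d=grab(n,n+'0'); print(n,d['fovy'],d['cx'],d['cy'],d['k1'],d['eye'],d['orientation'])
print(robot.current_t(),robot.current_eef_rot(),robot.current_tcp_pos())
E
```

```text
pics
scene 44.254924579582706 275.41460636263497 210.32480269440492 -0.05313235580645365 [1146.16667097 -987.1551033   994.42369949] [-2.2197708   0.02095847  0.51457376]
side 50.304417486949625 288.5046609119705 212.98241668591385 -0.013389563725610601 [  270.11214613 -1059.26672997   868.35474155] [-2.14936009  0.00997659 -0.28761323]
wrist 65.90744196194872 280.26011944522116 212.07416419055858 -0.05379191660322943 [549.56361425  65.6205122  385.01039021] [2.90248504e+00 1.52552857e-03 8.69750888e-04]
0.15 [-3.14026935e+00 -2.57861429e-04  1.57078526e+00] [5.49570047e+02 9.67617284e-02 1.87030796e+02]
```

View pics/scene0.png

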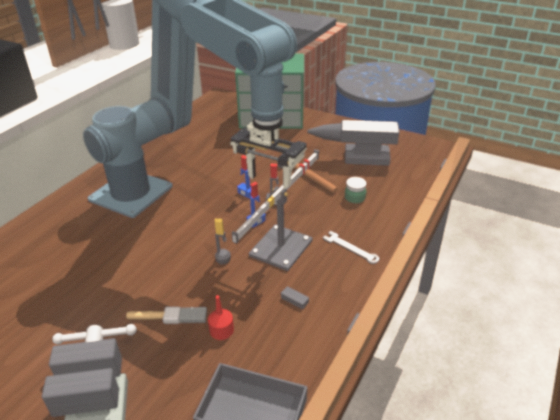

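View pics/side0.png

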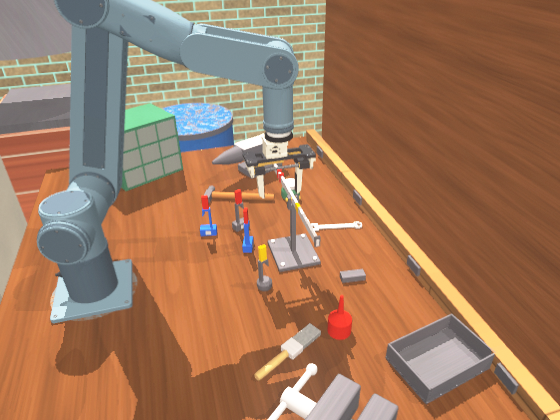

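View pics/wrist0.png

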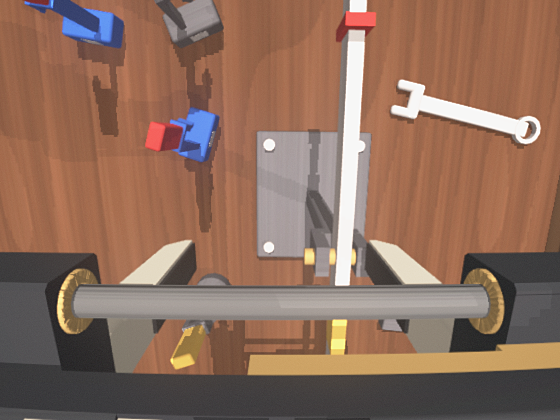

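Run:
```python
import cv2,numpy as np
s=cv2.imread('pics/scene0.png');d=cv2.imread('pics/side0.png')
a=cv2.resize(s[140:280,200:340],(560,560),interpolation=2);cv2.imwrite('pics/c1.png',a)
b=cv2.resize(d[160:300,190:330],(560,560),interpolation=2);cv2.imwrite('pics/c2.png',b)
```

```text
(no output)
```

View pics/c1.png

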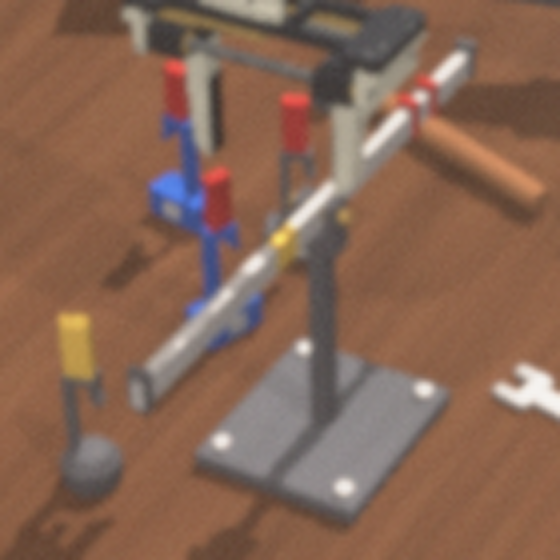

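View pics/c2.png

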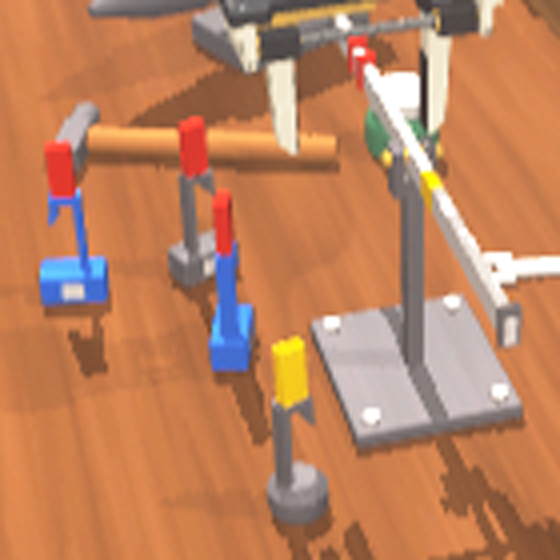

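```bash
cat >> h.py <<'E'
def centroids(im,kind,minA=15):
    h=cv2.cvtColor(im,cv2.COLOR_BGR2HSV)
    if kind=='red': m=cv2.inRange(h,(0,190,110),(6,255,255))|cv2.inRange(h,(174,190,110),(180,255,255))
    if kind=='yellow': m=cv2.inRange(h,(22,150,120),(33,255,255))
    n,l,st,c=cv2.connectedComponentsWithStats(m)
    return [(c[i].round(1).tolist(),st[i].tolist()) for i in range(1,n) if st[i][4]>=minA],l
E
python3 - <<'E'
from h import *
S=grab('scene');D=grab('side');W=grab('wrist')
for n,d in (('S',S),('D',D),('W',W)):
    for k in('red','yellow'): print(n,k,centroids(d['img'],k)[0])
print('hammer tab',tri([(S,273.9,171),(D,238.3,196.8)]))
print('drift tab', tri([(S,219,226.5),(D,262.5,253)]))
f=lambda c,x,y:(200+x/4,140+y/4)
g=lambda x,y:(190+x/4,160+y/4)
# bolts on foot: near/far
for s,q in (((304,347),(330,323)),((425,388),(453,303)),((344,487),(500,391)),((221,440),(372,416))):
    u=f(0,*s);v=g(*q);print('bolt',tri([(S,*u),(D,*v)]))
E
```

```text
S red []
S yellow []
D red [([237.8, 196.2], [235, 189, 7, 15, 81]), ([204.6, 202.1], [201, 196, 8, 13, 78]), ([245.3, 215.7], [243, 209, 5, 14, 53]), ([339.4, 322.1], [328, 296, 24, 44, 674])]
D yellow [([297.3, 204.6], [295, 203, 5, 5, 16]), ([262.0, 252.1], [258, 244, 9, 18, 113])]
W red []
W yellow []
hammer tab (array([459.39656134, 180.78685314, 120.87050558]), [0.1, 0.1])
drift tab (array([ 464.77318104, -128.43538477,  121.56052818]), [0.0, 0.0])
bolt (array([536.92139343,  52.31166945,  18.37114137]), [0.4, 0.4])
bolt (array([638.85507319,  51.13319786,  18.06484703]), [1.5, 1.5])
bolt (array([637.17997582, -69.18311172,  19.0317373 ]), [0.4, 0.4])
bolt (array([537.126663  , -68.20970304,  19.05157433]), [0.9, 0.9])
```

Run:
```python
from h import *
o=robot.current_eef_rot()
robot.move_ptp([470,110,310],[3.1416,0,1.5708])
W=grab('wrist','w1');S=grab('scene','s1');D=grab('side','d1')
print(robot.current_t(),robot.current_tcp_pos(),W['eye'],W['orientation'])
```

```text
1.2083 [470.03928945 109.02071117 308.06907491] [469.96307498 175.23782649 507.10337349] [2.90156392e+00 6.43165889e-04 1.07323206e-03]
```

View pics/w1.png

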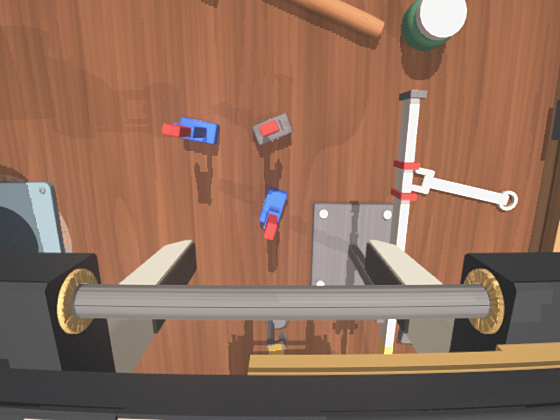

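View pics/d1.png

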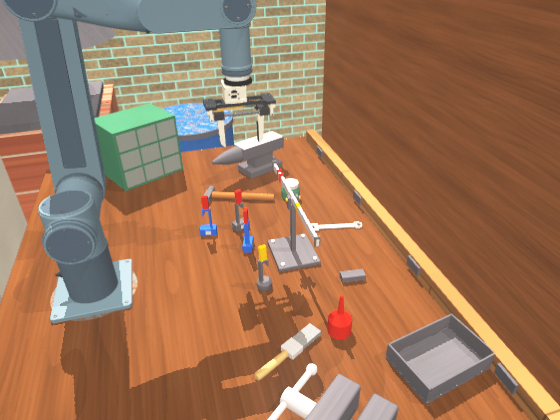

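Run:
```python
import cv2
s=cv2.imread('pics/w1.png')
a=cv2.resize(s[95:165,235:310],None,fx=8,fy=8,interpolation=2);cv2.imwrite('pics/c3.png',a)
a=cv2.resize(s[85:215,380:440],None,fx=4.5,fy=4.5,interpolation=2);cv2.imwrite('pics/c4.png',a)
```

```text
(no output)
```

View pics/c3.png

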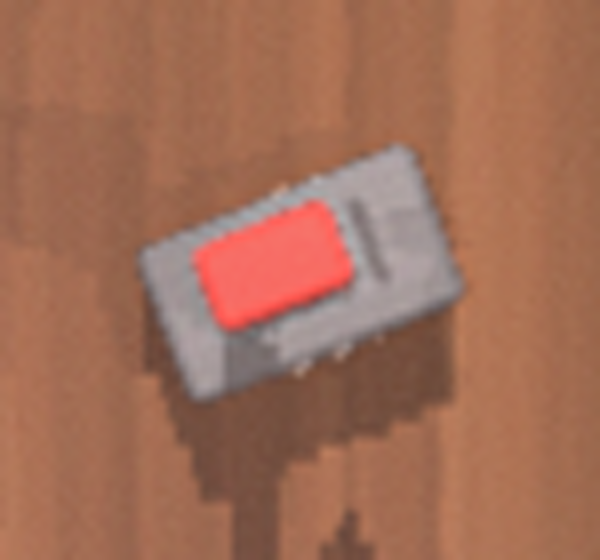

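View pics/c4.png

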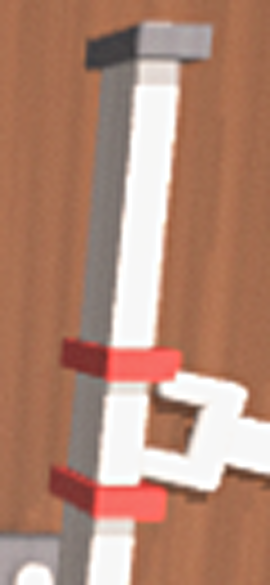

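```bash
cat > m.py <<'E'
from h import *
import pickle
W=grab('wrist')
im=W['img'];h=cv2.cvtColor(im,cv2.COLOR_BGR2HSV)
m=cv2.inRange(h,(0,130,150),(8,255,255))|cv2.inRange(h,(174,130,150),(180,255,255))
c,_=cv2.findContours(m,cv2.RETR_EXTERNAL,cv2.CHAIN_APPROX_NONE)
for k in c:
    if cv2.contourArea(k)>30:
        r=cv2.minAreaRect(k);print(r)
        if 255<r[0][0]<285 and 110<r[0][1]<150:
            b=cv2.boxPoints(r);P=np.array([onz(W,*q,145) for q in b]);print(P.round(1));print('tab top',P.mean(0),[np.linalg.norm(P[i]-P[(i+1)%4]).round(1) for i in range(4)],[np.degrees(np.arctan2(*(P[(i+1)%4]-P[i])[[1,0]])).round(1) for i in range(4)])
g=lambda x,y:(235+x/8-.44,95+y/8-.44)
Q=np.array([onz(W,*g(*q),27) for q in((143,248),(403,145),(465,288),(203,390))])
print('block',Q.round(1),Q.mean(0),[np.linalg.norm(Q[i]-Q[(i+1)%4]).round(1) for i in range(4)],[np.degrees(np.arctan2(*(Q[(i+1)%4]-Q[i])[[1,0]])).round(1) for i in range(4)])
f=lambda x,y:(380+x/4.5-.4,85+y/4.5-.4)
print('seat',onz(W,*f(124,432),210),'c1',onz(W,*f(146,364),217),'c2',onz(W,*f(132,503),217),'end',onz(W,*f(174,42),217),'bar',onz(W,*f(156,95),210),onz(W,*f(111,540),210))
for u,v in((323.5,214),(388,215)): print('bolt',onz(W,u,v,18))
E
python3 m.py
```

```text
((271.1999816894531, 226.9000244140625), (11.06796932220459, 24.981992721557617), 18.434946060180664)
((404.27642822265625, 194.00588989257812), (27.007844924926758, 9.219544410705566), 12.528807640075684)
((411.5, 165.0), (8.0, 19.0), 90.0)
((174.11538696289062, 129.92308044433594), (26.083446502685547, 12.74754810333252), 11.309932708740234)
((269.0172119140625, 127.29310607910156), (11.327415466308594, 18.012447357177734), 68.19859313964844)
[[445.9 182.9 145. ]
 [464.  189.9 145. ]
 [468.5 178.8 145. ]
 [450.3 171.7 145. ]]
tab top [457.19781294 180.81464266 145.        ] [np.float64(19.4), np.float64(11.9), np.float64(19.5), np.float64(12.0)] [np.float64(21.1), np.float64(-67.8), np.float64(-158.8), np.float64(111.6)]
block [[429.  185.3  27. ]
 [475.7 203.1  27. ]
 [486.9 178.3  27. ]
 [439.5 160.3  27. ]] [457.7579772  181.74307688  27.        ] [np.float64(49.9), np.float64(27.3), np.float64(50.7), np.float64(27.2)] [np.float64(20.9), np.float64(-65.7), np.float64(-159.2), np.float64(112.6)]
seat [587.08169545 132.27318718 210.        ] c1 [587.57814683 146.91096849 217.        ] c2 [587.28536694 118.760384   217.        ] end [587.80308378 208.10927767 217.        ] bar [587.885607   198.90700704 210.        ] [586.37661995 109.51712225 210.        ]
bolt [536.07898029  52.24498166  18.        ]
bolt [637.18949286  50.64164301  18.        ]
```

Run:
```python
from h import *
print(robot.current_tcp_pos(),robot.current_contact_force(),robot.current_t())
Y=0.372
robot.move_gripper(0.5)
robot.move_ptp([457.3,181,200],[3.1416,0,Y])
robot.sleep(.2);print(robot.current_tcp_pos(),robot.current_eef_rot(),robot.current_contact_force())
W=grab('wrist','w2')
r=robot.move_linear([457.3,181,114],speed=80,f_stop=4)
robot.sleep(.2);print(r,robot.current_tcp_pos(),robot.current_contact_force(),robot.current_t())
grab('side','d2');grab('scene','s2')
```

```text
[470.08815576 109.05706447 308.22284259] [ 0.96705699  0.59507264 -0.33185573] 1.2583
[457.6475675  180.81566043 200.38769612] [ 3.14138567e+00 -7.62300081e-04  3.72025590e-01] [0.08206126 0.3907859  0.43838525]
False [457.59306305 181.02569717 114.40056346] [ 0.0166987  -0.88015231  0.45640186] 5.0583
```

Run:
```python
import cv2,numpy as np
a=cv2.imread('pics/d2.png')[150:270,170:330];b=cv2.imread('pics/s2.png')[120:240,200:340]
c=cv2.imread('pics/w2.png')[:200]
a=cv2.resize(a,(400,300),interpolation=2);b=cv2.resize(b,(350,300),interpolation=2)
o=np.zeros((520,760,3),np.uint8);o[:300,:400]=a;o[:300,400:750]=b;o[310:510,:560]=c;cv2.imwrite('pics/c5.png',o)
```

```text
(no output)
```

View pics/c5.png

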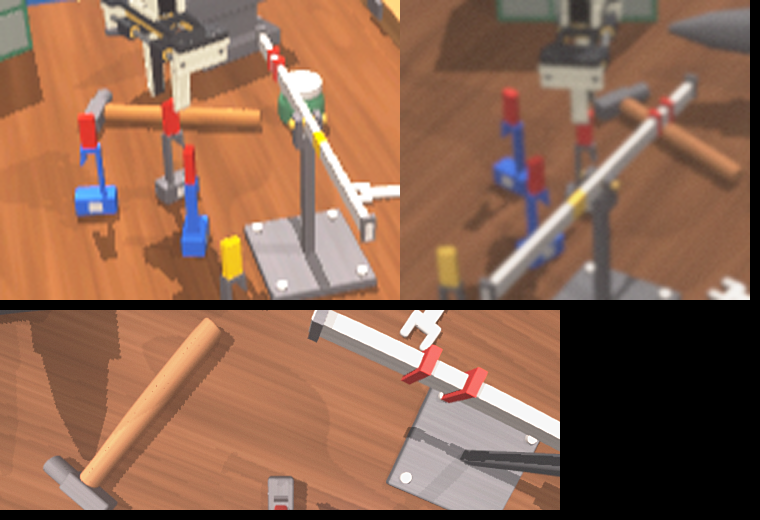

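```bash
cat >> h.py <<'E'
def F(n=12,dt=0.02):
    L=[]
    for _ in range(n): L.append(robot.current_contact_force()); robot.sleep(dt)
    L=np.array(L); return L.mean(0).round(2),L.std(0).round(2)
E
python3 - <<'E'
from h import *
print('F0',F())
robot.move_gripper(0.0); print('w',robot.current_gripper_width(),robot.current_tcp_pos())
robot.move_linear([457.3,181,262],speed=120)
print(F(),robot.current_tcp_pos())
robot.move_ptp([500,132,263],[3.1416,0,-0.01])
robot.sleep(.2);print(F(20),robot.current_tcp_pos(),robot.current_eef_rot(),robot.current_t())
grab('wrist','w3');grab('side','d3');grab('scene','s3')
E
python3 - <<'E'
import cv2,numpy as np
a=cv2.imread('pics/d3.png')[90:210,190:350];b=cv2.imread('pics/s3.png')[80:200,220:360]
c=cv2.imread('pics/w3.png')[:260]
a=cv2.resize(a,(400,300),interpolation=2);b=cv2.resize(b,(350,300),interpolation=2)
o=np.zeros((580,760,3),np.uint8);o[:300,:400]=a;o[:300,400:750]=b;o[310:570,:560]=c;cv2.imwrite('pics/c6.png',o)
E
```

```text
F0 (array([-0.1 , -0.39,  0.21]), array([0.38, 0.54, 0.35]))
w 0.004404266669057948 [457.56309127 181.16378719 114.33368846]
(array([ 0.01, -0.  , -0.03]), array([0.52, 0.57, 0.62])) [457.01640551 180.96068835 261.43094825]
(array([ 0.1 , -0.08, -0.21]), array([0.58, 0.43, 0.48])) [499.81709991 132.32988343 263.13614163] [-3.14155863e+00 -2.07485218e-04 -9.23507665e-03] 8.7167
```

View pics/c6.png

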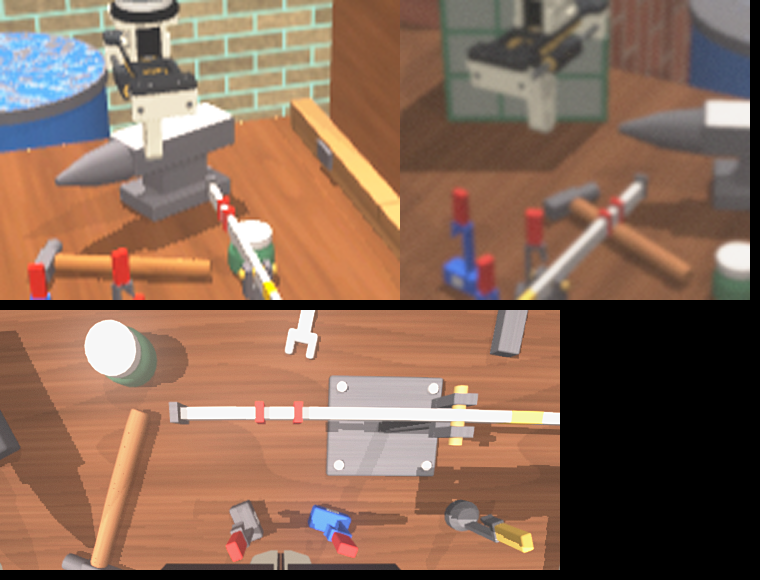

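Run:
```python
from h import *
S=robot.get_image('scene');D=robot.get_image('side');W=grab('wrist','w4')
S['img']=cv2.imread('pics/s2.png');D['img']=cv2.imread('pics/d2.png')
print('d2',proj(D,[457.5,181,114]),'s2',proj(S,[457.5,181,114]), 'tabtop',proj(D,[457.5,181,145]),proj(S,[457.5,181,145]))
o=[]
for d,a in((D,'d2'),(S,'s2')):
    im=d['img'].copy();p=proj(d,[457.5,181,114])
    x,y=map(int,p);c=cv2.resize(im[y-45:y+45,x-40:x+40],None,fx=4,fy=4,interpolation=2)
    cv2.circle(c,(int((p[0]-x+40)*4),int((p[1]-y+45)*4)),3,(0,255,0),-1);o.append(c)
c=cv2.resize(W['img'][170:270,190:390],None,fx=3.2,fy=3.2,interpolation=2)
cv2.imwrite('pics/c7.png',np.hstack(o));cv2.imwrite('pics/c8.png',c)
```

```text
d2 [237.87469322 198.70205824] s2 [273.45948096 172.63044171] tabtop [237.18238787 190.45656654] [273.22634648 164.19460043]
```

View pics/c7.png

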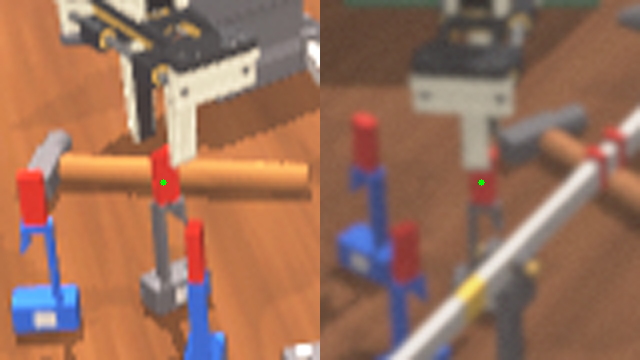

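View pics/c8.png

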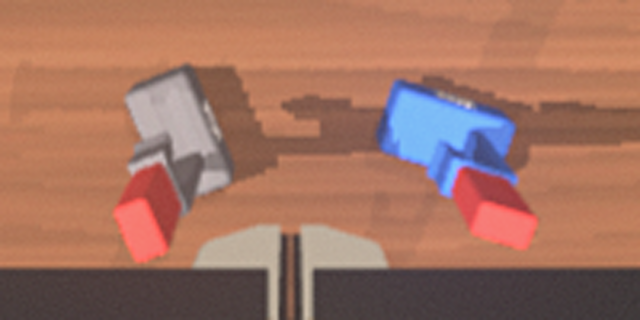

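Run:
```python
from h import *
W=grab('wrist');S=grab('scene');D=grab('side');p=robot.current_tcp_pos();print(p,W['eye'],W['orientation'])
for z in(0,20,40,60): print(z,proj(W,p+np.array([0,0,z])),proj(S,p+np.array([0,0,z])),proj(D,p+np.array([0,0,z])))
c=[]
for d in(S,D):
    q=proj(d,p);x,y=map(int,q);k=cv2.resize(d['img'][y-40:y+40,x-40:x+40],None,fx=4.5,fy=4.5,interpolation=2)
    cv2.circle(k,(int((q[0]-x+40)*4.5),int((q[1]-y+40)*4.5)),3,(0,255,0),-1);c.append(k)
cv2.imwrite('pics/c9.png',np.hstack(c))
```

```text
[500.01329746 131.95047033 262.97964384] [564.93217088 131.74522935 461.0683654 ] [ 2.90253395e+00 -3.08958664e-04 -1.57991728e+00]
0 [280.76759723 237.26538709] [276.68960252 140.85057777] [251.40548314 162.20287119]
20 [280.83036804 247.99193914] [276.55178446 134.6573145 ] [251.03553372 156.16655238]
40 [280.90741303 261.16773638] [276.41170012 128.36422015] [250.6596828  150.03115076]
60 [281.00416417 277.72935564] [276.26930001 121.96917354] [250.27779414 143.79430247]
```

View pics/c9.png

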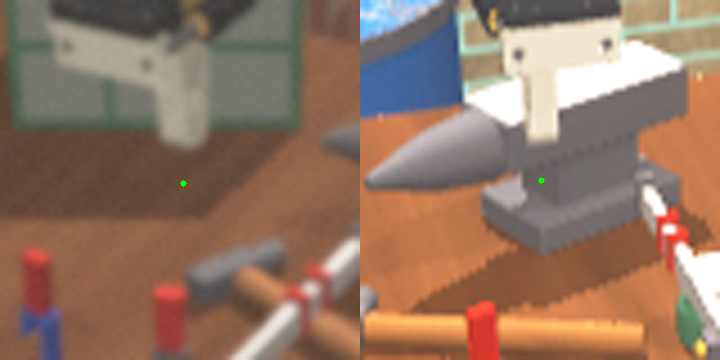

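Run:
```python
from h import *
W=grab('wrist');S=grab('scene');D=grab('side');p=robot.current_tcp_pos()
print(p,tri([(S,276.7,131.5),(D,251.2,152.2)]))
for x in (7.5,10):
  for z in(0,10,20,28,36): print(x,z,proj(W,p+np.array([x,0,z])))
print(robot.current_gripper_width(),robot.current_t())
im=W['img'][215:300,200:360];cv2.imwrite('pics/c10.png',cv2.resize(im,None,fx=4.5,fy=4.5,interpolation=2))
```

```text
[500.03344248 131.9789727  263.0056633 ] (array([501.33696975, 131.06458671, 295.02618374]), [1.1, 1.1])
7.5 0 [280.57075654 226.04231955]
7.5 10 [280.59120668 230.63993653]
7.5 20 [280.61377399 235.71494883]
7.5 28 [280.63358132 240.17050682]
7.5 36 [280.65517432 245.02904559]
10 0 [280.53541821 222.25327366]
10 10 [280.55418505 226.67748658]
10 20 [280.57490275 231.56288505]
10 28 [280.59309365 235.85354983]
10 36 [280.61293203 240.53398666]
0.004401672189636077 9.3167
```

View pics/c10.png

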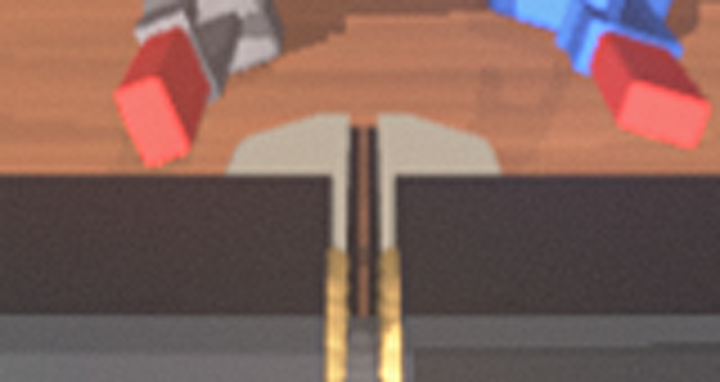

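Run:
```python
from h import *
print(centroids(grab('side')['img'],'red')[0][:3])
robot.move_gripper(0.45)
robot.move_ptp([457.3,181,190],[3.1416,0,.372])
r=robot.move_linear([457.3,181,85],speed=90,f_stop=4)
print(r,robot.current_tcp_pos())
D=grab('side','d5');S=grab('scene','s5')
robot.move_gripper(0.0); print('w',robot.current_gripper_width(),robot.current_tcp_pos(),F(),robot.current_t())
c=[]
for d in(S,D):
    q=proj(d,[457.5,181,114]);x,y=map(int,q);c.append(cv2.resize(d['img'][y-40:y+40,x-40:x+40],None,fx=4.5,fy=4.5,interpolation=2))
cv2.imwrite('pics/c11.png',np.hstack(c))
```

```text
[([237.8, 196.1], [235, 189, 7, 15, 82]), ([204.6, 202.0], [201, 196, 8, 13, 78]), ([245.3, 215.5], [243, 209, 5, 14, 55])]
False [457.84136613 181.09864928  85.56346259]
w 0.12996081844329216 [457.27994236 181.05487879  84.98475873] (array([-0.16,  0.45,  0.07]), array([0.6 , 0.43, 0.31])) 12.875
```

View pics/c11.png

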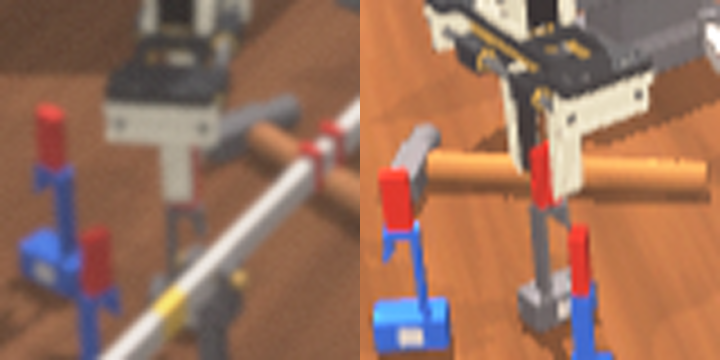

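Run:
```python
from h import *
robot.move_linear([457.3,181,234],speed=120)
print('w',robot.current_gripper_width(),'F',F(20),robot.current_tcp_pos())
robot.move_ptp([515,132,234],[3.1416,0,-0.01])
robot.sleep(.1);print(F(20),robot.current_tcp_pos(),robot.current_eef_rot(),robot.current_t())
W=grab('wrist','w6');D=grab('side','d6');S=grab('scene','s6')
q=proj(D,[540,132,210]);x,y=map(int,q);a=cv2.resize(D['img'][y-60:y+60,x-60:x+60],(380,380),interpolation=2)
q=proj(S,[540,132,210]);x,y=map(int,q);b=cv2.resize(S['img'][y-60:y+60,x-60:x+60],(380,380),interpolation=2)
cv2.imwrite('pics/c12.png',np.hstack([a,b]))
```

```text
w 0.12407145800820957 F (array([-0.04, -0.01, -2.86]), array([0.32, 0.5 , 0.27])) [457.20715857 180.99464928 233.74759027]
(array([ 0.09, -0.09, -2.77]), array([0.52, 0.46, 0.61])) [514.66750885 132.49656606 234.23681857] [-3.14150814e+00 -3.62312735e-04 -8.94560653e-03] 15.4333
```

View pics/c12.png

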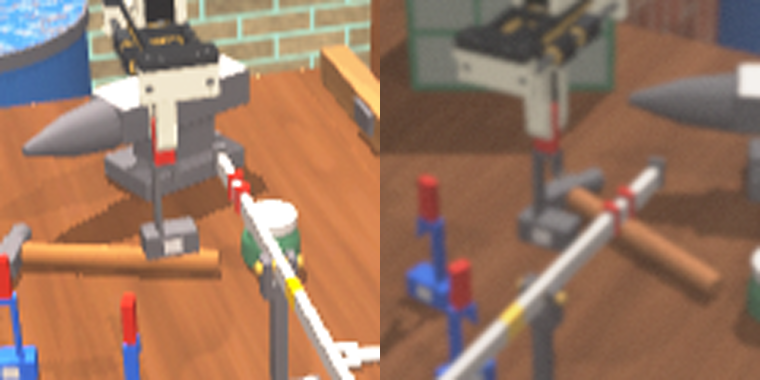

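View pics/w6.png

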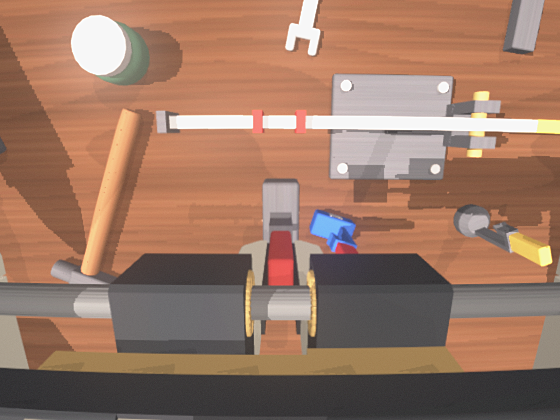

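Run:
```python
from h import *
W=grab('wrist');im=W['img']
h=cv2.cvtColor(im,cv2.COLOR_BGR2HSV)
m=cv2.inRange(h,(0,130,120),(8,255,255))|cv2.inRange(h,(172,130,120),(180,255,255))
n,l,st,c=cv2.connectedComponentsWithStats(m)
for i in range(1,n):
    if st[i][4]>30 and c[i][1]<150:
        x,y,w,hh,a=st[i];print(st[i],onz(W,x+w/2-.5,y+hh/2-.5,217).round(1),onz(W,*c[i],217).round(1))
# bar top edges by brightness
for u in (215,280,400,440):
    col=im[90:150,u].astype(int).min(1); r=np.where(col>190)[0]+90; print(u,r.min(),r.max(),onz(W,u,(r.min()+r.max())/2,210).round(1),onz(W,u,r.min()-.5,210)[0].round(1),onz(W,u,r.max()+.5,210)[0].round(1))
cv2.imwrite('pics/c13.png',cv2.resize(im[95:150,230:330],None,fx=7,fy=7,interpolation=2))
```

```text
[251 110  13  24  66] [587.4 146.8 217. ] [587.5 146.1 217. ]
[293 110  13   6  31] [592.8 119.8 217. ] [593.1 120.1 217. ]
[294 125  12   9  31] [582.5 119.5 217. ] [581.1 120.1 217. ]
215 116 128 [587.7 175.3 210. ] 591.9 583.5
280 116 128 [587.2 132.  210. ] 591.4 583.0
400 116 140 [583.   51.5 210. ] 591.2 574.8
440 90 139 [592.   24.9 210. ] 608.0 575.5
```

View pics/c13.png

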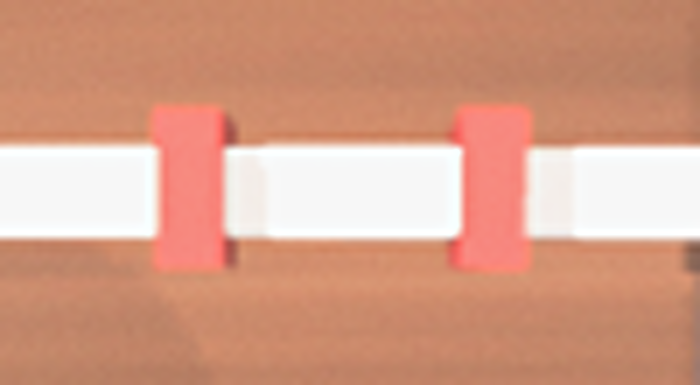

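Run:
```python
from h import *
r=robot.move_linear([587.0,132.2,235],speed=60,f_stop=4)
print(r,F(12),robot.current_tcp_pos())
r=robot.move_linear([587.0,132.2,206],speed=40,f_stop=3)
print(r,F(12),robot.current_tcp_pos())
for z in (195,188,182,178):
    robot.move_linear([587.0,132.2,z],speed=18); f=F(15); print(z,f,robot.current_tcp_pos().round(1))
    if f[0][2]>-.5: break
print(robot.current_t())
D=grab('side','d7');S=grab('scene','s7')
q=proj(D,[587,132,200]);x,y=map(int,q);a=cv2.resize(D['img'][y-50:y+50,x-50:x+50],(380,380),interpolation=2)
q=proj(S,[587,132,200]);x,y=map(int,q);b=cv2.resize(S['img'][y-50:y+50,x-50:x+50],(380,380),interpolation=2)
cv2.imwrite('pics/c14.png',np.hstack([a,b]))
```

```text
False (array([-0.26, -0.16, -2.81]), array([0.6 , 0.51, 0.45])) [586.81304371 132.23695284 235.17791738]
False (array([ 0.22, -0.07, -2.7 ]), array([0.32, 0.42, 0.51])) [587.19994024 132.19563576 206.34845767]
195 (array([-0.1 ,  0.37, -2.01]), array([0.32, 0.47, 0.48])) [587.  132.2 195.1]
188 (array([-0.06,  0.02, -1.26]), array([0.47, 0.52, 0.42])) [587.1 132.1 188.1]
182 (array([-0.08, -1.33, -0.65]), array([0.43, 0.41, 0.35])) [587.1 132.2 182.1]
178 (array([ 0.33, -0.85, -0.33]), array([0.44, 0.6 , 0.49])) [587.1 132.3 178.1]
21.4167
```

View pics/c14.png

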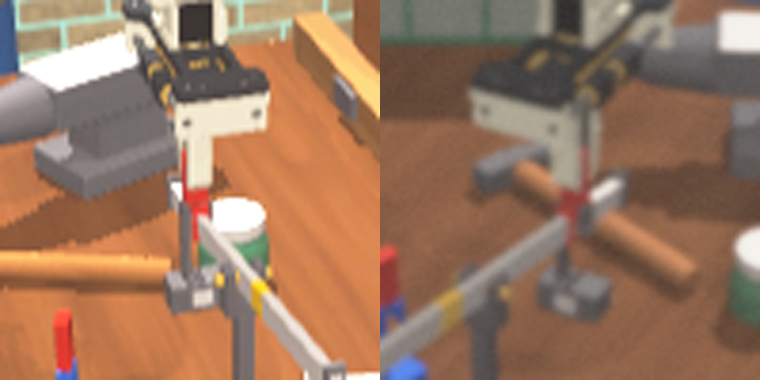

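Run:
```python
from h import *
robot.move_linear([587.0,132.2,175.5],speed=18); print(F(15))
robot.move_gripper(0.3); print(F(10),robot.current_gripper_width())
robot.move_linear([587.0,132.2,262],speed=90)
print(robot.current_t())
robot.move_ptp([470,60,330],[3.1416,0,0])
robot.sleep(.1)
W=grab('wrist','w8');D=grab('side','d8');S=grab('scene','s8')
print(robot.current_tcp_pos(),robot.current_t())
q=proj(D,[587,132,200]);x,y=map(int,q);a=cv2.resize(D['img'][y-50:y+50,x-50:x+50],(380,380),interpolation=2)
q=proj(S,[587,132,200]);x,y=map(int,q);b=cv2.resize(S['img'][y-50:y+50,x-50:x+50],(380,380),interpolation=2)
cv2.imwrite('pics/c15.png',np.hstack([a,b]))
```

```text
(array([ 0.38, -0.56,  0.1 ]), array([0.46, 0.46, 0.43]))
(array([-0.1 ,  0.03,  0.05]), array([0.45, 0.45, 0.48])) 0.3030345756365038
23.85
[470.52199707  60.46818931 328.65854236] 24.7583
```

View pics/c15.png

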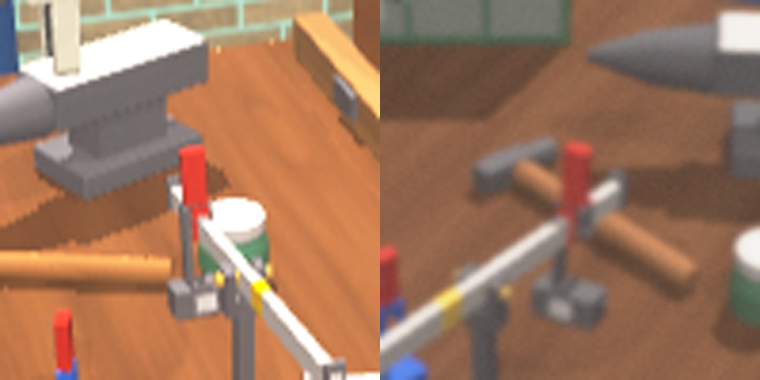

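View pics/w8.png

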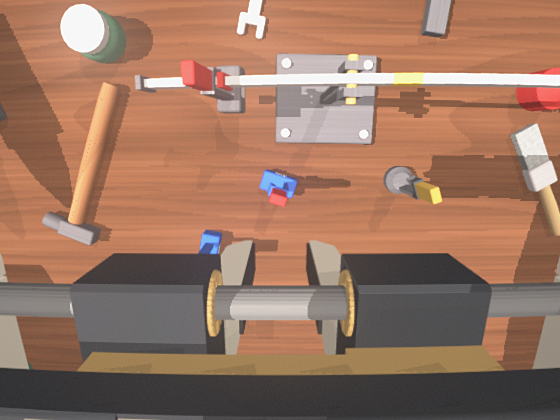

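Run:
```python
from h import *
W=grab('wrist')
cv2.imwrite('pics/c16.png',cv2.resize(W['img'][160:215,375:450],None,fx=9,fy=9,interpolation=2))
im=W['img'];h=cv2.cvtColor(im,cv2.COLOR_BGR2HSV)
m=cv2.inRange(h,(20,120,80),(35,255,255));c,_=cv2.findContours(m,0,1)
for k in c:
    if cv2.contourArea(k)>30: r=cv2.minAreaRect(k);print(r)
```

```text
((433.1470642089844, 195.5882568359375), (15.764815330505371, 13.581995010375977), 75.96376037597656)
```

View pics/c16.png

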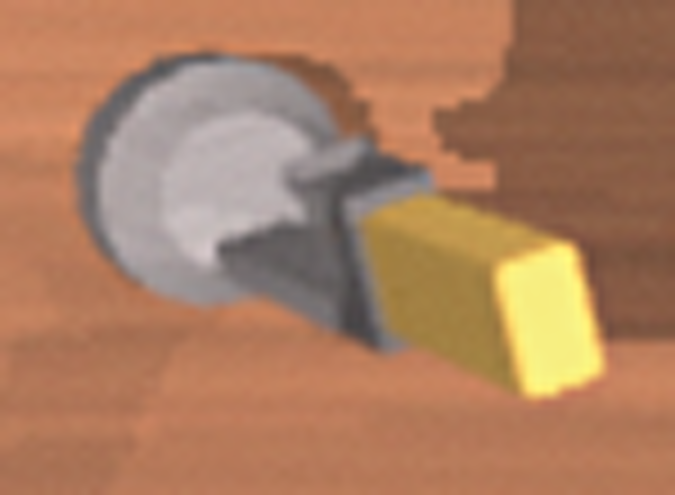

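Run:
```python
from h import *
W=grab('wrist')
g=lambda x,y:(375+x/9-.44,160+y/9-.44)
Q=np.array([onz(W,*g(*q),145) for q in((494,262),(573,240),(605,372),(530,398))])
print(Q.round(1),Q.mean(0),[np.linalg.norm(Q[i]-Q[(i+1)%4]).round(1) for i in range(4)],[np.degrees(np.arctan2(*(Q[(i+1)%4]-Q[i])[[1,0]])).round(1) for i in range(4)])
B=np.array([onz(W,*g(*q),98) for q in((362,205),(385,330))]);print(B,np.degrees(np.arctan2(*(B[0]-B[1])[[1,0]])))
print('disc',onz(W,*g(213,178),29), onz(W,404,78.5,210))
S=grab('scene');D=grab('side');print(centroids(D['img'],'yellow')[0]);print(tri([(S,219,226.5),(D,262.2,252.2)]))
```

```text
[[ 471.2 -119.3  145. ]
 [ 474.3 -129.8  145. ]
 [ 456.2 -136.4  145. ]
 [ 452.6 -126.4  145. ]] [ 463.59846713 -127.97917018  145.        ] [np.float64(11.0), np.float64(19.2), np.float64(10.7), np.float64(19.9)] [np.float64(-73.9), np.float64(-160.0), np.float64(110.0), np.float64(20.8)]
[[ 471.82647787 -120.35983338   98.        ]
 [ 452.81510373 -125.77841617   98.        ]] 15.908502873464926
disc [ 466.08872726 -122.83812772   29.        ] [585.86037452 -54.0793776  210.        ]
[([262.1, 252.1], [258, 244, 9, 17, 110])]
(array([ 464.56592954, -127.68055469,  122.39925241]), [1.1, 1.1])
```

Run:
```python
from h import *
robot.move_gripper(0.45)
robot.move_ptp([464.3,-127.7,190],[3.1416,0,.32])
r=robot.move_linear([464.3,-127.7,85],speed=90,f_stop=4)
D=grab('side','d9');S=grab('scene','s9')
if not r:
    f0=F(15);robot.move_gripper(0.0); print('w',robot.current_gripper_width())
    robot.move_linear([464.3,-127.7,242],speed=120)
    f1=F(30);print(f0,f1,robot.current_gripper_width())
    robot.move_ptp([510,-56,242],[3.1416,0,-.011])
    robot.sleep(.1);print(F(20),robot.current_tcp_pos())
print(r,robot.current_t())
W=grab('wrist','w10');D=grab('side','d10');S=grab('scene','s10')
q=proj(D,[550,-56,200]);x,y=map(int,q);a=cv2.resize(D['img'][y-60:y+60,x-60:x+60],(380,380),interpolation=2)
q=proj(S,[550,-56,200]);x,y=map(int,q);b=cv2.resize(S['img'][y-60:y+60,x-60:x+60],(380,380),interpolation=2)
cv2.imwrite('pics/c17.png',np.hstack([a,b]))
```

```text
w 0.1238103622191093
(array([-0.03,  0.02, -0.02]), array([0.44, 0.6 , 0.56])) (array([ 0.02, -0.07, -3.24]), array([0.58, 0.56, 0.49])) 0.1307790413160224
(array([-0.14,  0.03, -3.17]), array([0.42, 0.58, 0.42])) [509.86861869 -56.4724879  242.08898619]
False 31.575
```

View pics/c17.png

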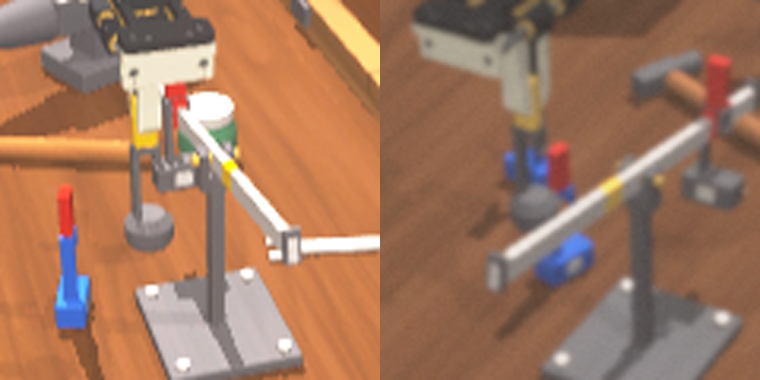

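View pics/w10.png

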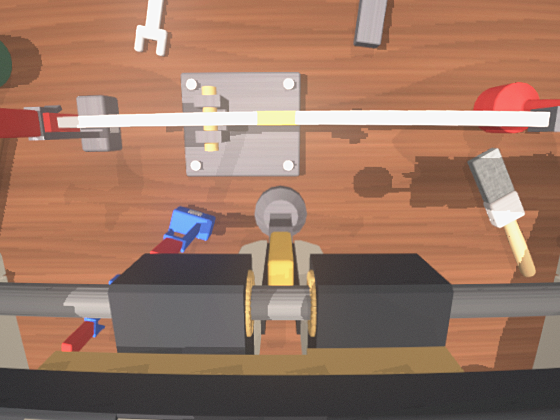

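Run:
```python
from h import *
W=grab('wrist');S=grab('scene');D=grab('side')
dx,dy=map(int,proj(D,[550,-56,200]));sx,sy=map(int,proj(S,[550,-56,200]))
k=120/380
d=lambda x,y:(D,dx-60+x*k-.35,dy-60+y*k-.35); s=lambda x,y:(S,sx-60+(x-380)*k-.35,sy-60+y*k-.35)
b=tri([d(231,166),s(613,184)]);print('band',b)
e=tri([d(290,231),s(494,258)]);print('end',e)
# wrist band
h=cv2.cvtColor(W['img'],cv2.COLOR_BGR2HSV);m=cv2.inRange(h,(22,80,150),(35,255,255));n,l,st,c=cv2.connectedComponentsWithStats(m)
for i in range(1,n):
    if st[i][4]>60:
        x,y,w,hh,a=st[i];print(st[i],c[i].round(1),onz(W,x+w/2-.5,y+hh/2-.5,220).round(1))
im=W['img']
for u in(276,350,420):
    col=im[90:150,u].astype(int).max(1);r=np.where(col>225)[0]+90;print(u,r.min(),r.max(),onz(W,u,(r.min()+r.max())/2,220+0.2*(u-276)/1.2).round(1))
```

```text
band (array([587.01595897, -53.30451359, 219.32538335]), [0.5, 0.5])
end (array([ 582.68882351, -218.95620795,  257.46902792]), [1.0, 1.0])
[269 261  24  24 534] [280.6 272.3] [475.6 -55.7 220. ]
276 110 124 [585.4 -53.9 220. ]
350 110 124 [ 584.5 -100.   232.3]
420 111 124 [ 583.7 -139.1  244. ]
```

Run:
```python
from h import *
X,Y=585.8,-56.5
r=robot.move_linear([X,Y,242.5],speed=60,f_stop=4)
print(r,F(8),robot.current_tcp_pos())
if not r:
  r=robot.move_linear([X,Y,217],speed=40,f_stop=3)
  print(r,F(10),robot.current_tcp_pos())
  for z in (213,211.5,210,209,208,207,206):
    robot.move_linear([X,Y,z],speed=15); f=F(10); print(z,f[0],robot.current_tcp_pos().round(1))
    if f[0][2]>-.35: break
print(robot.current_t())
D=grab('side','d11');S=grab('scene','s11')
q=proj(D,[587,-56,200]);x,y=map(int,q);a=cv2.resize(D['img'][y-50:y+50,x-50:x+50],(380,380),interpolation=2)
q=proj(S,[587,-56,200]);x,y=map(int,q);b=cv2.resize(S['img'][y-50:y+50,x-50:x+50],(380,380),interpolation=2)
cv2.imwrite('pics/c18.png',np.hstack([a,b]))
```

```text
False (array([-0.08,  0.12, -3.41]), array([0.36, 0.64, 0.59])) [585.58173722 -56.52130212 242.689925  ]
False (array([ 0.06, -0.11, -3.11]), array([0.6 , 0.53, 0.23])) [586.02642476 -56.55768094 217.37480742]
213 [-0.23  0.32 -2.74] [585.8 -56.4 213. ]
211.5 [-0.15  0.07 -1.92] [585.9 -56.5 211.6]
210 [-0.02 -0.84 -0.77] [585.9 -56.7 210.2]
209 [ 0.05 -1.62  0.11] [586.  -56.7 209.1]
36.2167
```

View pics/c18.png

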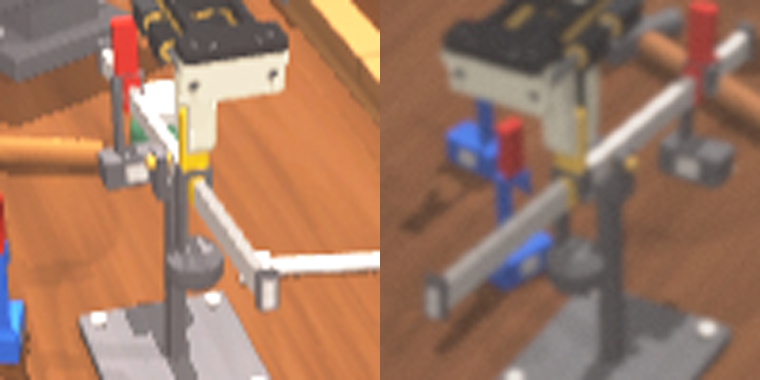

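Run:
```python
from h import *
robot.move_gripper(0.4)
robot.sleep(1.0)
print(F(15),robot.current_t(),robot.current_tcp_pos())
D=grab('side','d12');S=grab('scene','s12');W=grab('wrist','w12')
q=proj(D,[587,-56,220]);x,y=map(int,q);a=cv2.resize(D['img'][y-50:y+50,x-50:x+50],(380,380),interpolation=2)
q=proj(S,[587,-56,220]);x,y=map(int,q);b=cv2.resize(S['img'][y-50:y+50,x-50:x+50],(380,380),interpolation=2)
cv2.imwrite('pics/c19.png',np.hstack([a,b]))
```

```text
(array([-0.07, -0.12,  0.08]), array([0.59, 0.43, 0.43])) 38.2 [585.81501464 -56.50744291 209.00420719]
```

View pics/c19.png

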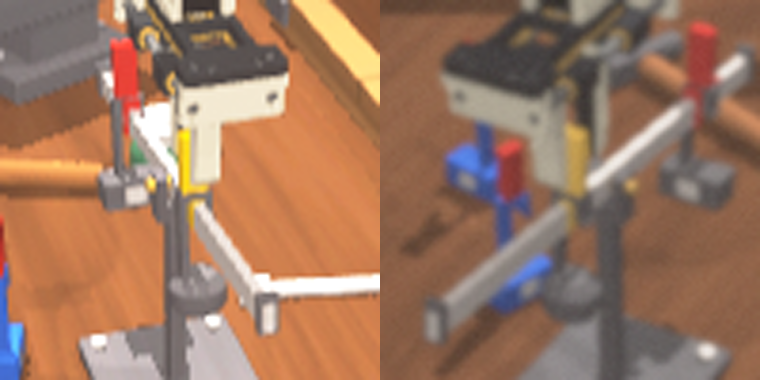

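View pics/w12.png

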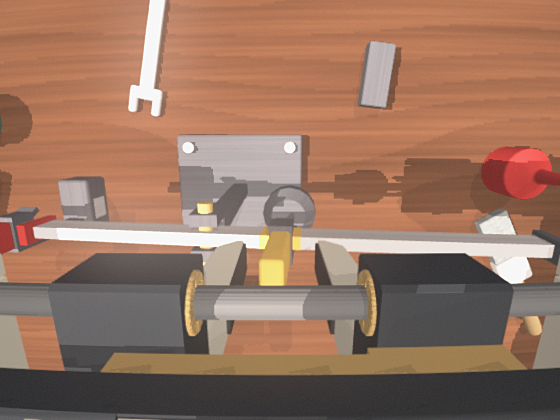

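Run:
```python
from h import *
robot.move_gripper(0.27)
robot.move_linear([585.6,-57.5,206],speed=30,f_stop=3)
r=robot.move_linear([585.2,-95,206],speed=22,f_stop=5)
print(r,robot.current_contact_force(),robot.current_tcp_pos(),robot.current_t())
D=grab('side','d13');S=grab('scene','s13')
q=proj(D,[587,-86,220]);x,y=map(int,q);a=cv2.resize(D['img'][y-50:y+50,x-50:x+50],(380,380),interpolation=2)
q=proj(S,[587,-86,220]);x,y=map(int,q);b=cv2.resize(S['img'][y-50:y+50,x-50:x+50],(380,380),interpolation=2)
cv2.imwrite('pics/c20.png',np.hstack([a,b]))
```

```text
False [0.48810019 1.65067819 0.65248103] [585.16633781 -94.89002466 205.998802  ] 40.9333
```

View pics/c20.png

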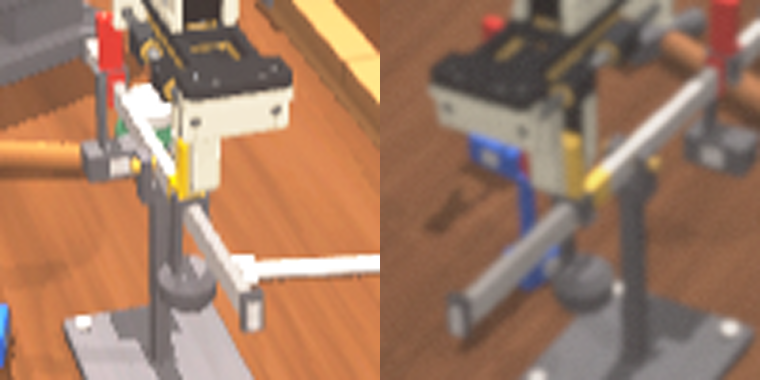

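Run:
```python
from h import *
r=robot.move_linear([584.8,-120,205],speed=22,f_stop=5)
r2=robot.move_linear([584.6,-139,203],speed=22,f_stop=5)
print(r,r2,F(5)[0],robot.current_tcp_pos(),robot.current_t())
robot.move_linear([584.6,-134,203.5],speed=30)
robot.sleep(.8);print(F(8)[0])
D=grab('side','d14');S=grab('scene','s14');W=grab('wrist','w14')
q=proj(D,[587,-86,210]);x,y=map(int,q);print(x,y);a=cv2.resize(D['img'][y-65:y+65,x-65:x+65],(390,390),interpolation=2)
q=proj(S,[587,-86,210]);x,y=map(int,q);print(x,y);b=cv2.resize(S['img'][y-65:y+65,x-65:x+65],(390,390),interpolation=2)
cv2.imwrite('pics/c21.png',np.hstack([a,b]))
for n,yy in(('L',208.6),('R',-223.4)):
    print(n,proj(D,[587 if n=='L' else 584,yy,217]),proj(S,[587 if n=='L' else 584,yy,217]))
```

```text
False False [-0.4   0.07  0.18] [ 584.66281921 -139.17667523  203.12555468] 43.4167
[-0.03 -0.14 -0.15]
301 209
264 204
L [273.30496765 161.10334679] [315.55209378 149.83194145]
R [317.08154014 236.45057868] [234.3470637  232.34850826]
```

View pics/c21.png

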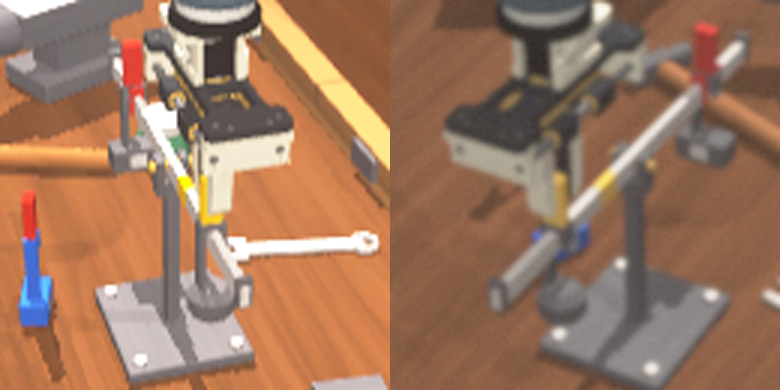

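View pics/w14.png

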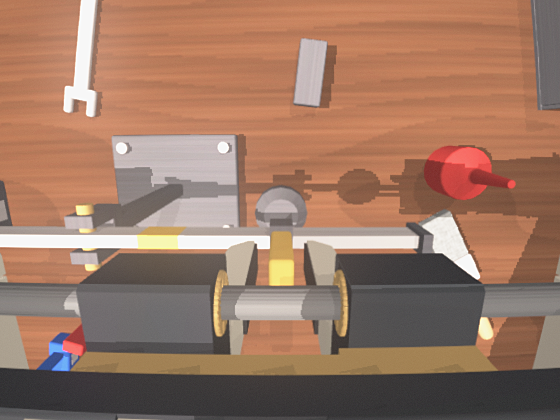

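```bash
cat > tilt.py <<'E'
from h import *
def match(ref,cur,cx,cy,w=9,h=10,s=25):
    k=8
    T=cv2.resize(ref[cy-h:cy+h,cx-w:cx+w],None,fx=k,fy=k,interpolation=cv2.INTER_CUBIC)
    I=cv2.resize(cur[cy-h-s:cy+h+s,cx-w-10:cx+w+10],None,fx=k,fy=k,interpolation=cv2.INTER_CUBIC)
    r=cv2.matchTemplate(I,T,cv2.TM_CCOEFF_NORMED);_,v,_,l=cv2.minMaxLoc(r)
    return l[0]/k-10,l[1]/k-s,round(float(v),3)
def tilt(d14,s14,D,S):
    for nm,ref,cur,d,c,P in(('side',cv2.imread('pics/side0.png'),d14,D,(317,241),(584,-226)),('scene',cv2.imread('pics/scene0.png'),s14,S,(236,236),(584,-226))):
        m=match(ref,cur,*c);g=(proj(d,[*P,206])-proj(d,[*P,200]))/6
        print(nm,m,'theta~',round(m[1]/g[1]/218,4))
E
python3 - <<'E'
from tilt import *
S=grab('scene','s15');D=grab('side','d15')
for a in('10','12','14','15'): print(a);tilt(cv2.imread(f'pics/d{a}.png'),cv2.imread(f'pics/s{a}.png'),D,S)
o=[]
for f,cx,cy in(('side0',317,241),('d15',317,241),('scene0',236,236),('s15',236,236)):
    o.append(cv2.resize(cv2.imread(f'pics/{f}.png')[cy-20:cy+20,cx-15:cx+15],None,fx=6,fy=6,interpolation=2))
cv2.imwrite('pics/c22.png',np.hstack(o))
E
```

```text
10
side (-9.5, 3.0, 0.5) theta~ -0.0425
scene (0.25, -13.625, 0.917) theta~ 0.1945
12
side (3.125, 2.75, 0.569) theta~ -0.0389
scene (-0.125, -7.375, 0.901) theta~ 0.1053
14
side (0.0, 0.0, 0.743) theta~ -0.0
scene (0.0, 0.0, 0.984) theta~ -0.0
15
side (0.0, 0.0, 0.742) theta~ -0.0
scene (0.0, 0.0, 0.984) theta~ -0.0
```

View pics/c22.png

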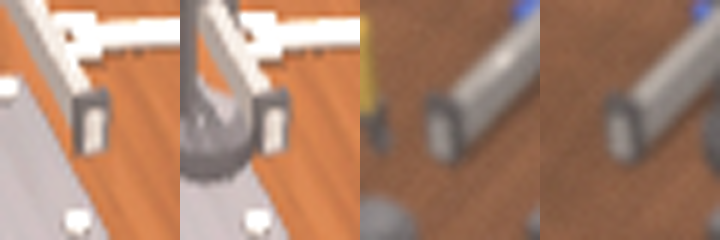

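Run:
```python
from tilt import *
robot.move_gripper(0.45)
robot.move_linear([584.6,-134,300],speed=70)
robot.move_ptp([480,-100,330],[3.1416,0,0])
robot.sleep(1.0)
W=grab('wrist','w16');S=grab('scene','s16');D=grab('side','d16')
tilt(D['img'],S['img'],D,S); print(robot.current_t())
robot.sleep(1.0)
S2=grab('scene','s17');D2=grab('side','d17');tilt(D2['img'],S2['img'],D2,S2)
print('motion',np.abs(S2['img'].astype(int)-S['img']).max(),np.abs(D2['img'].astype(int)-D['img']).max())
q=proj(D,[587,-20,190]);x,y=map(int,q);a=cv2.resize(D['img'][y-65:y+65,x-65:x+65],(390,390),interpolation=2)
q=proj(S,[587,-20,190]);x,y=map(int,q);b=cv2.resize(S['img'][y-65:y+65,x-65:x+65],(390,390),interpolation=2)
cv2.imwrite('pics/c23.png',np.hstack([a,b]));print(robot.current_t())
```

```text
side (0.125, 0.25, 0.737) theta~ -0.0035
scene (-0.375, 0.0, 0.943) theta~ -0.0
48.65
side (0.125, 0.25, 0.737) theta~ -0.0035
scene (-0.375, 0.0, 0.943) theta~ -0.0
motion 15 63
49.75
```

View pics/c23.png

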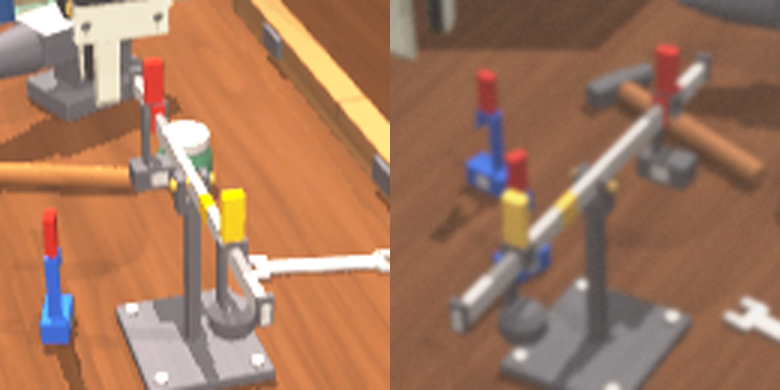

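View pics/w16.png

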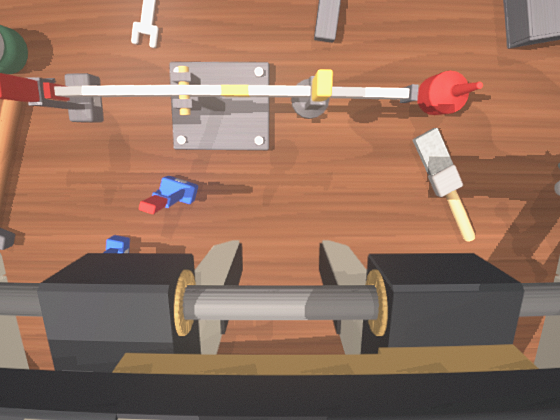

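Run:
```python
from tilt import *
S=grab('scene');D=grab('side');tilt(D['img'],S['img'],D,S)
robot.hand_in();print(robot.current_t())
```

```text
side (0.125, 0.25, 0.736) theta~ -0.0035
scene (-0.375, 0.0, 0.943) theta~ -0.0
the job is handed in; nothing more can be done
the job is handed in; nothing more can be done
```

The job is handed in: both blanks hang on the bar, the bar is level and nothing is being touched. No verdict came back, so this rests on my own checks.

- **Hammer blank:** I eased the dark, red-tabbed blank into the red seat until the tool force was about 0 N, then let go. The bar tilted about 0.19 rad.
- **Drift blank:** I hung it on the yellow band, let go, and then pushed it outward along the bar by its tab with the fingers loosely around it. It ended about 120 mm from the pivot.

**Last checks:**
- **Tilt:** compared with the starting pictures, it reads 0.000 rad in the scene view and -0.004 rad in the side view. The side match is weaker (0.74) because the blank now covers part of that background.
- **Stillness:** two checks 1 s apart gave the same tilt. The side pictures differed by up to 63 grey levels somewhere, probably at the arm's edges, but I did not locate where.
- **Bystanders:** they look unmoved in the final pictures. I judged that by eye and did not measure it.
- **Time:** about 50 s of the 72 s allowed.

**What went wrong or disagreed:**
- **First grasp missed:** all three cameras showed the fingertips about 28 mm above the reported TCP, so the fingers closed over nothing. Nothing moved, and going lower fixed it.
- **Sideways force:** readings of about 1 to 1.6 N appeared while lowering both blanks, and vanished when I let go.

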